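# Lock the cup on the spray gun and hold the gun ready, level, above its stand

## Task

Turn the lock ring of the spray gun's cup (the ring with the thumb lug) clockwise, seen from above, all the way to the stop at the lock mark, while the gun still sits in its stand; unlocked, the cup would drop off. Then lift the gun out of the stand until all of it is clear above the stand's top, keeping it upright on the way, and hold it there level and still for about three seconds; finish while still holding the gun in the gripper. Leave the paint can, tape roll, mixing cup and wrench where they are.

Things in the scene. Friction and masses are not known exactly. Their poses are not given: they have to be found in the camera images.
- spray_gun: Aluminium paint spray gun, 0.65 kg +-20 %, loose, upright in the stand. Origin: centre of the cup's underside; x to the nozzle, y to the gun's left, z up. Cup 80 mm across; lid top at z 107 mm. The gun body is a flat-sided bar along x, 28 mm wide, x -85 to 35, z 127 to 157 mm; nozzle to x 74, rear knob to -111; hook on top, x 5 to 27, up to z 174. Pistol grip behind the cup, down to z 22 mm.
- lock_ring (a joint): Captive black lock ring round the top of the cup, 96 mm across, turning about the cup's axis. 0 rad = fully open stop, 1.05 rad = locked stop at the lock mark; it grows clockwise seen from above. It starts in the open half, stays where it is left and takes about 0.08 N m (1.3 N at the lug).
- lug (a point): Grip point of the ring's upstanding black thumb lug: 62 mm from the cup's axis, 118 mm above the cup's underside. Lug 10 mm thick along its swing, 20 mm long radially; its top 14 mm above this point, the ring's top 14 mm below. Open to locked it swings from 120 to 60 degrees, measured from the nozzle towards the gun's left.
- lock_mark (a point): Where the lug's grip point stands when the ring is locked. The visible mark is a raised dark-steel T-shaped rib on the lid's top, radially inward of this point, on the gun's left, 60 degrees from the nozzle.
- gun_grip (a point): Good grip point in the gun body's flat sides, above the centre of mass, which lies 62 mm below it: 8 mm behind the cup's axis (gun x = -8 mm), 142 mm above the cup's underside, 15 mm below the body's top; grip across the 28 mm width, along the gun's y.
- stand: Bare steel gun stand bolted to the bench. Origin: underside, on the axis of the cup well; axes as the gun's when seated. The cup rests on its 8 mm base plate in a well 86 mm wide inside, top 38 mm above the bench. A fork, two plates either side of the pistol grip 93 mm behind the axis, keeps the gun from turning; its top, 85 mm above the bench, is the stand's top. Gun lifts straight up.
- paint_can: Bystander: closed tin with paper label, 102 mm across, 117 mm tall; origin under its centre.
- tape_roll: Bystander: roll of masking tape lying flat, 104 mm across, 36 mm tall; origin under its centre.
- mixing_cup: Bystander: empty white mixing cup, 80 mm across, 95 mm tall; origin under its centre.
- wrench: Bystander: open-ended steel wrench lying flat, 170 mm long; origin under its middle, x along its length.
Not all that is in view belongs to the job. There is more than one size of the spray_gun; the job needs the smallest.

How it is judged (in metres and radians):
On the way, in this order (a step that is already met when the one before it is completed fails the run):
1. the lock ring is turned to its locked stop with the gun still in its stand (value of joint lock_ring above 0.97 rad and z of spray_gun in the frame of stand below 0.02 m), for 0.2 s.
2. the gun is held clear above the stand, level and still, for two seconds (height (world z) of spray_gun above 0.088 m and angle between spray_gun's own z axis and vertical below 0.12 rad and linear speed of spray_gun below 0.03 m/s and angular speed of spray_gun below 0.2 rad/s and value of joint lock_ring above 0.97 rad and contact force between the fingers and spray_gun above 2 N), for 2 s.
At the end, for the whole second after the job is handed in: The lock ring is at its locked stop (within 0.08 rad), and the fingers alone hold the gun: the cup's underside is above the top of the stand (more than 88 mm above the bench), the gun is upright within 0.12 rad and still (under 0.03 m/s and 0.2 rad/s), touching neither stand nor bystanders (all of step 2 and contact force between each of stand, paint_can, mixing_cup, tape_roll, wrench and spray_gun below 0.1 N); the arm keeps its last pose, push and grip.
It fails at once if the gun is lifted more than 25 mm out of its seat while its cup is not locked (z of spray_gun in the frame of stand above 0.033 m and value of joint lock_ring below 0.93 rad).
It fails at once if the gun is tipped more than 0.3 rad (angle between spray_gun's own z axis and vertical above 0.3 rad).
It fails at once if a bystander is pushed more than 30 mm or knocked over (distance of any of paint_can, tape_roll, mixing_cup, wrench from where it was at the start of the episode above 0.03 m or angle between any of paint_can, mixing_cup's own z axis and vertical above 0.5 rad).
It also fails if it takes over 54 s, if anything falls off the work surface, if the arm or the gripper's body presses on something with over 40 N, if the wrist force passes 120 N, or if a joint passes its speed limit or range.

## Robot

A 7-joint arm with a two-finger parallel gripper is mounted at the origin on the work surface. World frame = base frame: x ahead of the robot, y to its left, z up, the work surface at z = 0. Lengths are in mm, angles in rad, forces in N, time in s.
With the tool pointing down it reaches from about 400 to 900 mm from the base axis. Payload 5.5 kg.
Tool frame: the origin (TCP) lies on the centre line of the jaws, within the pads' length; the fingertips stand 17 mm ahead of it and the grasp point (between the pads) lies 2 mm behind it (ctrl.finger_overhang is the distance from the TCP to the fingertips, in mm); z points along the fingers, x is the direction in which the jaws open and shut, and the axes are right-handed (so a half turn about z gives the same grasp; the last joint's range is limited). The gripper opens to 85 mm and grips with 20 to 120 N. Pads are 22 mm wide; open, the fingers measure 114 mm over their backs; the gripper's body (76 mm by 85 mm) begins 54 mm behind the grasp point. The pads swing forward as they close: fully open they stand 13 mm farther back than shut.
Start: joints at [1.578, 0.501, -0.427, 1.55, 0.221, 1.138, -0.21], TCP at [164.496, -628.841, 248.31] pointing down, gripper open.
Joint ranges: [-2.88, 2.88], [-0.31, 2.03], [-1.54, 1.56], [0.2, 2.42], [-1.41, 4.55], [0.19, 2.02], [-2.57, 2.57]. Speed limits (rad/s): [2.57, 2.57, 3.14, 3.14, 3.14, 3.14, 3.14].

## Interface

Orientations are given as a 3x3 rotation matrix whose columns are the frame's x, y, z axes.
In Python, from bench import ctrl gives the robot as it stands.
- The arm moves only by the shell command python3 -m crank 'ROWS' [OPENING]. ROWS is JSON, a list of rows, each a list of 4 numbers: the shift along the tool's x, y, z in mm, then the turn about the tool's z in rad. In form: [[x, y, z, turn], ...]. A call has exactly 8 rows; each row is the pose to reach, as a shift and turn from the pose commanded when the call began, along the tool's axes at that moment; what a row does not reach only later rows make up. A row lasts 1/8 s, in which the tool goes at most 62.5 mm and 10.7 degrees, less where a joint would pass 70% of its speed; a pose out of reach is approached as far as the arm can. A call with a gripper value outside its range is refused whole. OPENING is the opening, from 0 (shut) to 1 (fully open), set as the call begins (- or left out, the last holds). The fingers move at their own pace and stop on an object; the grip force is fixed at half the most. Time passes only in rows, so rows that repeat a pose let the fingers close, or fill a call up. It gives the time, the measured TCP pose, the force and the opening at its end, in the units of the state.
- ctrl.read_state(): the state, without advancing time (a new reading comes with each control period).
- ctrl.capture(name): name is "scene" or "top" or "wrist"; returns a dict with "pixels" (480x640x3 uint8, red, green, blue), "range_z" (480x640 float32, mm along the optical axis (not along the pixel's ray), 0 where there is no reading), "fovy" (degrees; the focal length in pixels is half the picture's height over the tangent of half this angle, whatever the lens; pixels are square), "cx", "cy" (the principal point, pixels), "pose" (4x4, takes a point from camera to world coordinates). Camera axes: x right, y up, looking along -z (the intrinsics and any distortion apply to the point x, -y, -z); pixel columns grow to the right and rows downward; lengths in mm; the calibration is good to about 2 mm. A picture is of the moment at which its call begins.
- ctrl.hand_in(): hands the job in, once; it reports no verdict.
The state is a dict: "time_s": time; "q": joint angles; "dq": joint speeds; "tau": joint torques, N m; "tool_pos": TCP position; "tcp_rot": TCP orientation; "contact_force": force on the tool from outside, world axes, zero at the start; "ft_torque": the same for the moment, N m; "grip_width": opening from 0.0 (shut) to 1.0 (fully open).
Only numpy, scipy, OpenCV 4.12 (cv2) and the standard library are available. Lean on these libraries where they do the work, as an engineer would, in place of code of your own. Each camera call takes 0.05 s, during which the arm holds its last target.

## Working session

There is one attempt and no reset: what is moved stays moved. The work goes in short steps, Python scripts to look and compute and a shell command to move; the robot and the scene stay as the last step left them, time stands still between calls to the robot, and variables do not carry over. Pictures are saved under pics/ and viewed, and the job is handed in when it is done.

```bash
mkdir -p pics; ls; cat > h.py <<'E'
import numpy as np, cv2
from bench import ctrl
def cap(n,f=None):
    c=ctrl.capture(n)
    if f: cv2.imwrite('pics/'+f,cv2.cvtColor(c['pixels'],cv2.COLOR_RGB2BGR))
    return c
def foc(c): return 240/np.tan(np.radians(c['fovy'])/2)
def pt(c,u,v,d=None):
    f=foc(c); d=c['range_z'][int(v),int(u)] if d is None else d
    p=np.array([(u-c['cx'])/f*d,-(v-c['cy'])/f*d,-d,1]); return (c['pose']@p)[:3]
def plane(c,u,v,z):
    f=foc(c); r=c['pose'][:3,:3]@np.array([(u-c['cx'])/f,-(v-c['cy'])/f,-1]); o=c['pose'][:3,3]
    return o+r*(z-o[2])/r[2]
def cloud(c):
    f=foc(c); v,u=np.mgrid[:480,:640]; d=c['range_z']
    P=np.stack([(u-c['cx'])/f*d,-(v-c['cy'])/f*d,-d],-1)
    return P@c['pose'][:3,:3].T+c['pose'][:3,3]
E
python3 - <<'E'
from h import *
import pickle
for n in ('scene','top','wrist'):
    c=cap(n,n+'1.png'); print(n,c['fovy'],c['cx'],c['cy'],c['pose'].round(3).tolist(),[k for k in c]); pickle.dump(c,open(n+'1.pkl','wb'))
s=ctrl.read_state(); print(s); print(ctrl.finger_overhang)
E
```

```text
pics
scene 50.9063029523306 314.4458412968014 241.16863672399657 [[-0.766, -0.354, 0.537, 1259.13], [0.643, -0.42, 0.64, 861.176], [-0.001, 0.836, 0.549, 851.673], [0.0, 0.0, 0.0, 1.0]] ['pixels', 'range_z', 'fovy', 'cx', 'cy', 'pose']
top 42.63667259882763 313.4396690398722 236.1531026151451 [[-0.011, 0.996, -0.089, 409.175], [-1.0, -0.011, 0.003, -5.752], [0.002, 0.089, 0.996, 1457.867], [0.0, 0.0, 0.0, 1.0]] ['pixels', 'range_z', 'fovy', 'cx', 'cy', 'pose']
wrist 63.79040098459014 319.8745849620281 233.44390399500557 [[0.253, 0.926, 0.279, 236.117], [-0.968, 0.242, 0.072, -608.939], [-0.001, -0.288, 0.958, 372.219], [0.0, 0.0, 0.0, 1.0]] ['pixels', 'range_z', 'fovy', 'cx', 'cy', 'pose']
{'time_s': 0.15, 'q': array([ 1.57822546,  0.50164499, -0.42686683,  1.55121029,  0.22080511,
        1.13826348, -0.21028587]), 'dq': array([ 3.61095621e-04, -2.57662315e-03, -3.43140991e-04, -3.38540780e-03,
       -8.13059228e-04, -4.32418173e-05,  1.70345836e-04]), 'tau': array([-8.05616583e-03, -5.70028961e+01, -5.82558721e+00, -2.81280327e+01,
        1.07331903e-02,  7.70229672e-03,  6.40189938e-06]), 'tool_pos': array([ 164.31039793, -628.37405979,  247.49292693]), 'tcp_rot': array([[ 2.53077864e-01, -9.67445868e-01, -2.96270728e-04],
       [-9.67444794e-01, -2.53078025e-01,  1.44383027e-03],
       [-1.47180724e-03, -7.87759079e-05, -9.99998914e-01]]), 'contact_force': array([ 0.16429597, -0.15760344,  0.52549434]), 'ft_torque': array([ 0.02764678, -0.04926563,  0.07747748]), 'grip_width': 0.9980697127388065}
17.0
```

View pics/scene1.png

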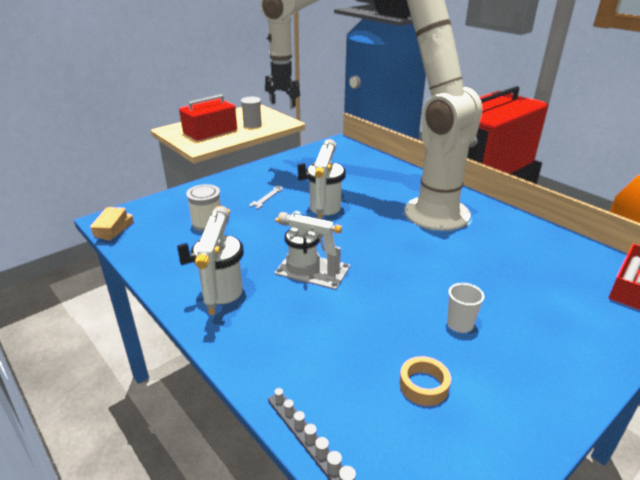

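View pics/top1.png

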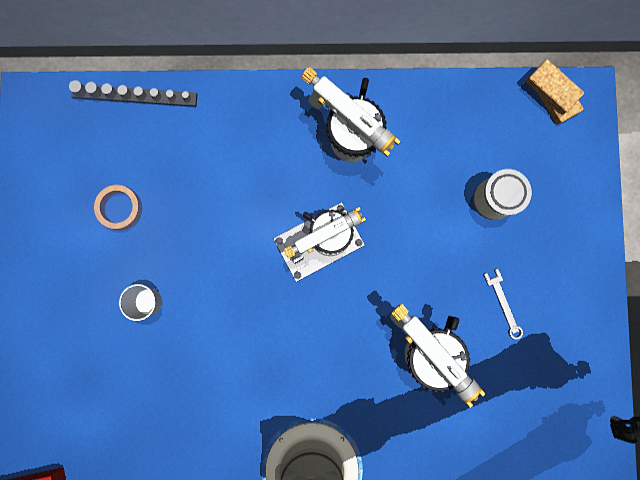

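View pics/wrist1.png

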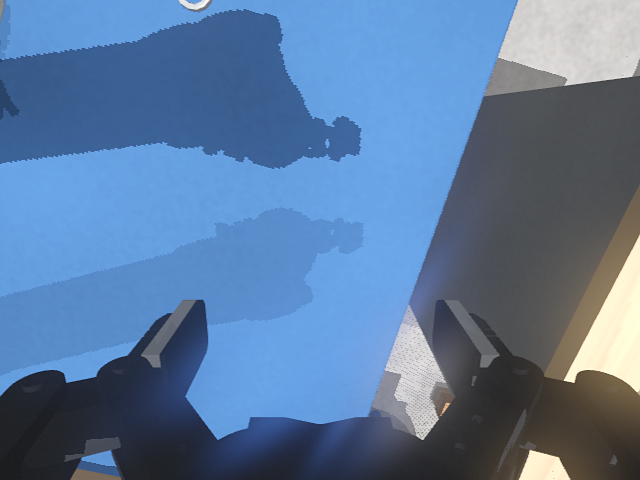

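The top view shows the small gun in its stand, with the cup at about (330,232), nozzle at (360,213), rear knob at (288,252) and lug at about (305,216). The two larger guns at (355,125) and (440,360) are decoys. Next I measure the small one.

```bash
python3 - <<'E'
from h import *
import pickle
c=pickle.load(open('top1.pkl','rb'))
P=cloud(c)
im=cv2.cvtColor(c['pixels'],cv2.COLOR_RGB2BGR)
cv2.imwrite('pics/topz.png',cv2.resize(im[190:290,260:380],None,fx=6,fy=6,interpolation=cv2.INTER_CUBIC))
s=pickle.load(open('scene1.pkl','rb'))
cv2.imwrite('pics/scz.png',cv2.resize(cv2.cvtColor(s['pixels'],cv2.COLOR_RGB2BGR)[195:295,260:360],None,fx=6,fy=6,interpolation=cv2.INTER_CUBIC))
sub=P[190:290,260:380].reshape(-1,3); z=sub[:,2]
print(np.histogram(z,bins=np.arange(-10,200,10)))
E
```

```text
(array([3717, 5328,  609,   12,   33,   13,    5,    6,   11,   55,    9,
         93,  792,   71,   32,   36,  194,  889,   36,   15]), array([-10,   0,  10,  20,  30,  40,  50,  60,  70,  80,  90, 100, 110,
       120, 130, 140, 150, 160, 170, 180, 190]))
```

View pics/topz.png

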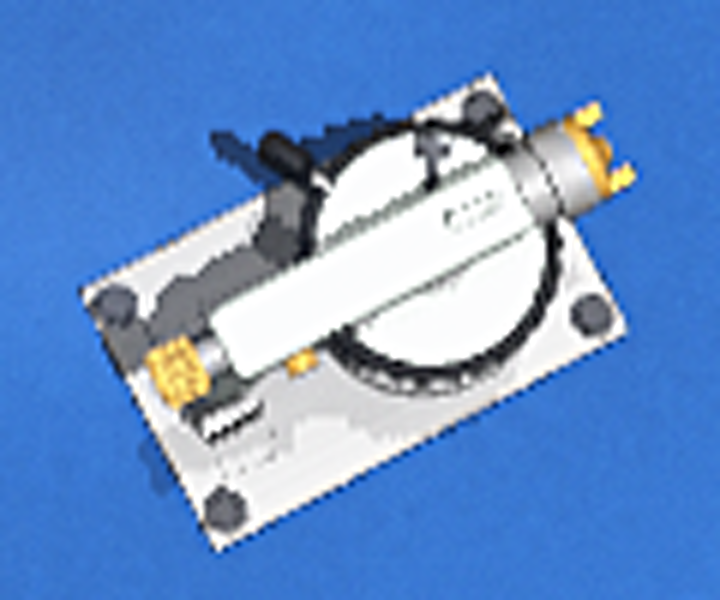

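View pics/scz.png

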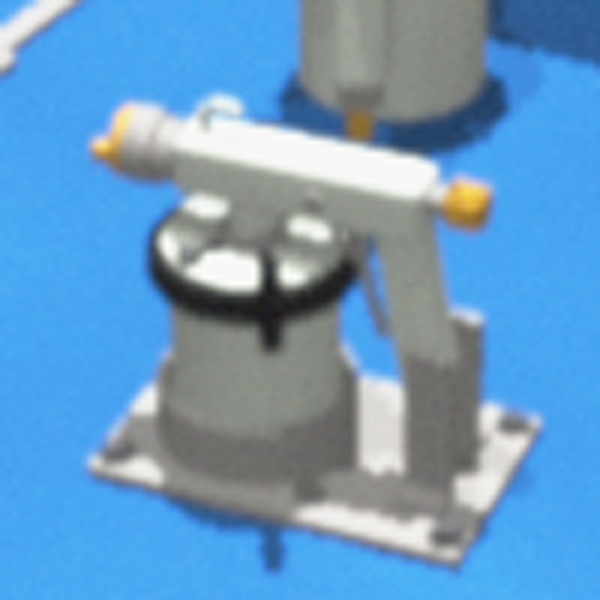

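The lug is at zoom (285,155), pointing away from the lid at the open side. The lock mark T is at zoom (430,145). Next I compute the pose.

```bash
python3 - <<'E'
from h import *
import pickle
c=pickle.load(open('top1.pkl','rb'))
P=cloud(c); sl=(slice(190,290),slice(260,380))
Q=P[sl]; pix=c['pixels'][sl].astype(int); g=pix.sum(-1)/3; sat=pix.max(-1)-pix.min(-1)
z=Q[...,2]
b=(z>155)&(z<176)&(sat<40)&(g>150)
b=cv2.morphologyEx(b.astype(np.uint8),cv2.MORPH_OPEN,np.ones((3,3)))
ys,xs=np.nonzero(b)
# cast body onto plane 165
R=np.array([plane(c,x+260,y+190,165) for x,y in zip(xs,ys)])[:,:2]
r=cv2.minAreaRect(R.astype(np.float32)); print('body rect',r)
# lid+ring region circle: points z 105-125 incl ring
l=(z>100)&(z<122)&(sat<60)
ys,xs=np.nonzero(l); lp=Q[l]; print('lid z med',np.median(lp[:,2]), 'body z', np.median(z[b>0]))
w=(z>105)&(z<122)&(g>150)&(sat<40); cnt,_=cv2.findContours((w|(b>0)).astype(np.uint8),cv2.RETR_EXTERNAL,cv2.CHAIN_APPROX_NONE)
# ring outer dark bound with bright lid: lid white rim points
ys,xs=np.nonzero(w); W=np.array([plane(c,x+260,y+190,115) for x,y in zip(xs,ys)])[:,:2]
print('lid hull circ',cv2.minEnclosingCircle(W.astype(np.float32)))
# lug dark
d=(g<70)&(z>105)
n,lab,st,ce=cv2.connectedComponentsWithStats(d.astype(np.uint8)); print(st.tolist()); 
# stand corners by zoom pixel
for u,v,n,zz in [(480,107,'bolt',8),(592,313,'bolt',8),(225,508,'bolt',8),(117,305,'bolt',8),(285,153,'lugtop',140),(430,150,'T',117)]:
    print(n,plane(c,260+(u+.5)/6-.5,190+(v+.5)/6-.5,zz).round(1), Q[int(v/6),int(u/6)].round(1))
E
```

```text
body rect ((531.9420166015625, -34.240753173828125), (27.944400787353516, 151.31973266601562), 27.374486923217773)
lid z med 114.58219513973268 body z 164.81024495847328
lid hull circ ((539.9500732421875, -48.06129455566406), 49.408203125)
[[0, 0, 120, 100, 11724], [55, 20, 30, 10, 56], [43, 22, 11, 22, 85], [87, 23, 1, 2, 2], [69, 25, 1, 1, 1], [53, 28, 1, 1, 1], [71, 29, 2, 3, 4], [93, 35, 1, 1, 1], [55, 37, 39, 27, 123], [95, 36, 1, 1, 1], [53, 57, 1, 1, 1], [38, 61, 1, 1, 1]]
bolt [607.2 -73.1   8. ] [607.7 -73.9  11.8]
bolt [ 524.9 -116.     8. ] [ 524.  -115.2   10.8]
bolt [449.7  29.3   8. ] [450.2  29.4  12.2]
bolt [530.1  71.2   8. ] [530.7  71.1  12.8]
lugtop [573.3   3.4 140. ] [573.4   3.6 140.2]
T [576.7 -49.5 117. ] [575.2 -48.8 121.2]
```

```bash
python3 - <<'E'
from h import *
import pickle
from scipy.optimize import least_squares
c=pickle.load(open('top1.pkl','rb'))
P=cloud(c); sl=(slice(190,290),slice(260,380))
Q=P[sl]; pix=c['pixels'][sl].astype(int); g=pix.sum(-1)/3; sat=pix.max(-1)-pix.min(-1); z=Q[...,2]
th=np.radians(-62.55); ex=np.array([np.cos(th),np.sin(th)]); ey=np.array([-ex[1],ex[0]])
o=np.array([531.94,-34.24])
# dark ring pixels (z~112)
for name,m,zz in [('ring',(g<80)&(z>95)&(z<125),112),('lid',(g>150)&(sat<40)&(z>108)&(z<121),115)]:
    ys,xs=np.nonzero(m); W=np.array([plane(c,x+260,y+190,zz) for x,y in zip(xs,ys)])[:,:2]
    G=np.c_[(W-o)@ex,(W-o)@ey]
    if name=='lid':
        # outer points by angle about approx centre (12,0)
        a=np.degrees(np.arctan2(G[:,1],G[:,0]-12)); r=np.hypot(G[:,0]-12,G[:,1]); E=[]
        for k in range(-180,180,8):
            s=(a>=k)&(a<k+8)&(abs(G[:,1])>18)
            if s.sum()>5: E.append(G[s][r[s].argmax()])
        E=np.array(E)
    else: E=G[np.hypot(G[:,0]-12,G[:,1])<53]
    f=least_squares(lambda p:np.hypot(E[:,0]-p[0],E[:,1]-p[1])-p[2],[12,0,45],loss='soft_l1')
    C=o+f.x[0]*ex+f.x[1]*ey
    print(name,len(E),f.x.round(2),C.round(1),np.abs(f.fun).mean())
    if name=='ring': pass
print('bolt mean',np.mean([[607.2,-73.1],[524.9,-116],[449.7,29.3],[530.1,71.2]],0))
m=(g<80)&(z>128)&(z<150); ys,xs=np.nonzero(m); W=np.array([plane(c,x+260,y+190,140) for x,y in zip(xs,ys)])[:,:2]
for C in (C,):
    d=W-C; G=np.c_[d@ex,d@ey]; print('lug n',len(G),G.mean(0),np.hypot(*G.T).min(),np.hypot(*G.T).max(),np.degrees(np.arctan2(G[:,1].mean(),G[:,0].mean())))
    T=np.array([576.7,-49.5])-C; T=[T@ex,T@ey]; print('T',T,np.degrees(np.arctan2(T[1],T[0])))
E
```

```text
ring 230 [16.35  1.25 45.67] [540.6 -48.2] 1.913283847662181
lid 28 [17.06  1.02 42.45] [540.7 -48.9] 1.7430370598243592
bolt mean [527.975 -22.15 ]
lug n 50 [-34.87060643  45.84363862] 45.32783269762146 88.33581739279511 127.2581506214253
T [np.float64(17.118952741514114), np.float64(31.665220476522748)] 61.60331567703048
```

```bash
python3 -m crank '[[0,0,-50,0],[0,0,-90,0],[-43,-44,-90,-0.18],[-87,-89,-90,-0.36],[-130,-133,-90,-0.54],[-174,-178,-90,-0.72],[-218,-222,-90,-0.9],[-261,-266,-90,-1.08]]' 0; python3 -c "
from h import *
s=ctrl.read_state();print(s['q'],s['tool_pos'],s['tcp_rot'],s['grip_width'])"
```

```text
time_s: 1.15
tool_pos: [356.4, -307.1, 338.3]
tcp_rot: [[0.974, -0.227, -0.0], [-0.227, -0.974, -0.001], [-0.0, 0.001, -1.0]]
contact_force: [1.5, -0.5, -0.2]
grip_width: -0.003
[ 1.42107611  0.11239228 -0.8192848   1.85921362  0.08845677  1.20658008
  0.34418337] [ 356.39258594 -307.08098604  338.3010246 ] [[ 9.73848360e-01 -2.27198897e-01 -1.80467906e-04]
 [-2.27198966e-01 -9.73848172e-01 -6.05985522e-04]
 [-3.80690979e-05  6.31140128e-04 -9.99999800e-01]] -0.0025614625668404062
```

```bash
python3 -m crank '[[14,-45,0,-0.18],[28,-90,0,-0.36],[43,-134,0,-0.54],[57,-178,0,-0.72],[72,-223,0,-0.9],[86,-267,0,-1.08],[100,-311,0,-1.26],[114,-355,0,-1.44]]' ; python3 -c "
from h import *
s=ctrl.read_state();print(s['q'].round(2),s['tool_pos'],np.degrees(np.arctan2(*s['tcp_rot'][:2,0][::-1])))
cap('wrist','w2.png');cap('top','t2.png')"
```

```text
time_s: 2.15
tool_pos: [549.9, 10.6, 338.1]
tcp_rot: [[0.353, 0.936, -0.0], [0.936, -0.353, -0.0], [-0.0, -0.0, -1.0]]
contact_force: [0.3, 0.5, -0.2]
grip_width: 0.004
[ 0.82  0.42 -1.16  1.68  0.4   1.31  0.79] [549.88266988  10.57430647 338.11852381] 69.33316183818053
```

View pics/w2.png

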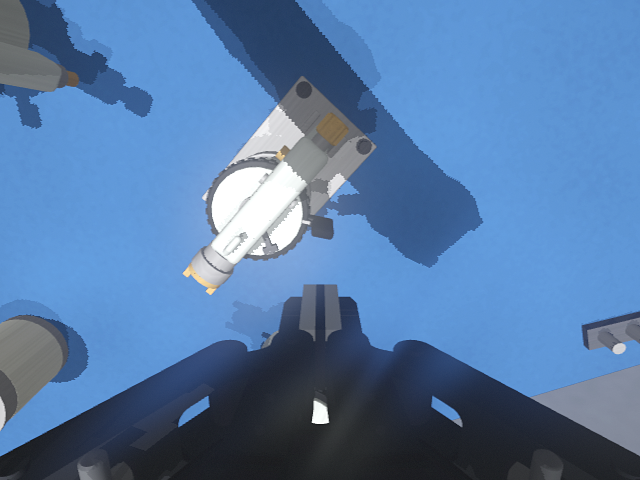

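The wrist view shows the gun clearly: body running from (205,270) to (335,125), lug at (322,227), lock-mark T at (268,245). I cross-check the position from this view.

```bash
python3 - <<'E'
from h import *
c=cap('wrist'); P=cloud(c); pix=c['pixels'].astype(int); g=pix.mean(-1); sat=pix.max(-1)-pix.min(-1)
S=np.zeros((480,640),bool); S[70:300,170:390]=1
z=P[...,2]
def cast(m,zz):
    ys,xs=np.nonzero(m); return np.array([plane(c,x,y,zz) for x,y in zip(xs,ys)])[:,:2]
b=S&(z>162)&(z<168)&(g>130)
b=cv2.morphologyEx(b.astype(np.uint8),cv2.MORPH_OPEN,np.ones((5,5)))>0
W=cast(b,165); r=cv2.minAreaRect(W.astype(np.float32)); print(r, np.median(z[b]))
l=S&(z>111)&(z<121)&(g>120); W=cast(l,115); print('lid',len(W),np.median(z[l]),W.min(0),W.max(0)); 
rg=S&(z>104)&(z<123); W2=cast(rg,113); print('lid+ring ext',W2.min(0),W2.max(0))
lg=S&(z>136)&(z<144)&(g<90); L=P[lg]; print('lug',len(L),L.mean(0),L.min(0),L.max(0))
lr=cv2.minAreaRect(L[:,:2].astype(np.float32)); print(lr)
fl=(r[0]); 
E
```

```text
((535.392822265625, -38.917327880859375), (25.8597354888916, 148.47653198242188), 27.533044815063477) 164.1514920976736
lid 3543 114.72400448384684 [491.32727973 -93.92078104] [585.78396365  28.16939116]
lid+ring ext [490.39933618 -95.79561974] [588.15905229  34.63817998]
lug 39 [575.50182481  10.79365642 138.27556977] [569.35253982   5.67151204 136.34096196] [580.15095883  13.81014124 139.68201606]
((575.3168334960938, 8.902226448059082), (9.70208740234375, 8.271188735961914), 56.18288040161133)
```

```bash
python3 - <<'E'
from h import *
c=cap('wrist'); cv2.imwrite('pics/w2z.png',cv2.resize(cv2.cvtColor(c['pixels'],cv2.COLOR_RGB2BGR)[190:270,270:360],None,fx=7,fy=7,interpolation=cv2.INTER_CUBIC))
C=np.array([540,-48.7])
for u,v in [(322,227),(322,220),(310,222),(332,235)]:
    p=plane(c,u,v,140)[:2]-C; print(u,v,np.hypot(*p),np.degrees(np.arctan2(p[1],p[0]))+62.5)
s=ctrl.read_state(); print(s['tool_pos'])
E
```

```text
322 227 64.53932713822675 127.26784810398534
322 220 64.3352503929814 132.86031501553666
310 222 53.93378490523326 131.1617141988467
332 235 74.14545762082352 122.19445777662605
[549.09219293  10.75279429 337.84372849]
```

View pics/w2z.png

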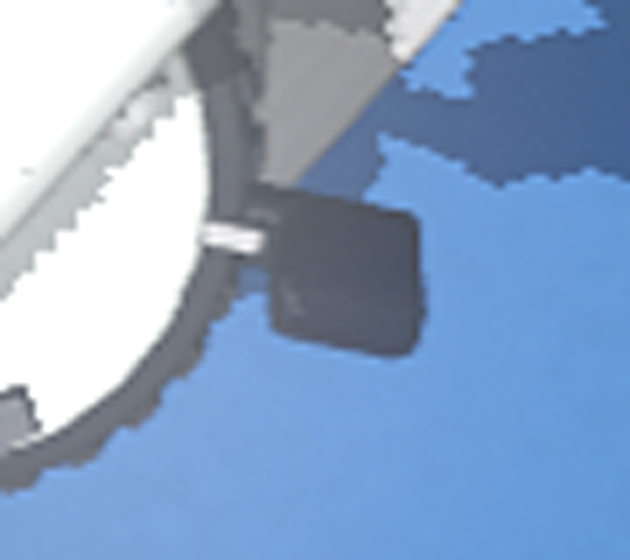

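```bash
python3 -m crank '[[2,1,20,-0.18],[2,1,60,-0.18],[2,1,100,-0.18],[2,1,130,-0.18],[2,1,155,-0.18],[2,1,175,-0.18],[2,1,190,-0.18],[2,1,197,-0.18]]' ; python3 -c "
from h import *
s=ctrl.read_state();print(s['q'].round(2),s['tool_pos'],np.degrees(np.arctan2(*s['tcp_rot'][:2,0][::-1])))
cap('wrist','w3.png');c=cap('scene');cv2.imwrite('pics/s3.png',cv2.resize(cv2.cvtColor(c['pixels'],cv2.COLOR_RGB2BGR)[150:300,220:380],None,fx=5,fy=4))"
```

```text
time_s: 3.35
tool_pos: [550.8, 10.6, 140.7]
tcp_rot: [[0.186, 0.983, -0.0], [0.983, -0.186, -0.0], [-0.0, -0.0, -1.0]]
contact_force: [0.2, -0.5, 0.2]
grip_width: 0.001
[ 0.69  0.65 -1.01  1.88  0.66  0.99  0.77] [550.78991356  10.63213996 140.69997599] 79.30485489426631
```

View pics/w3.png

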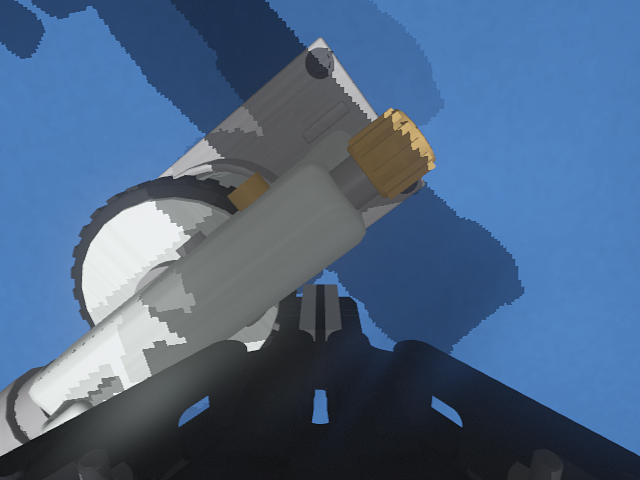

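View pics/s3.png

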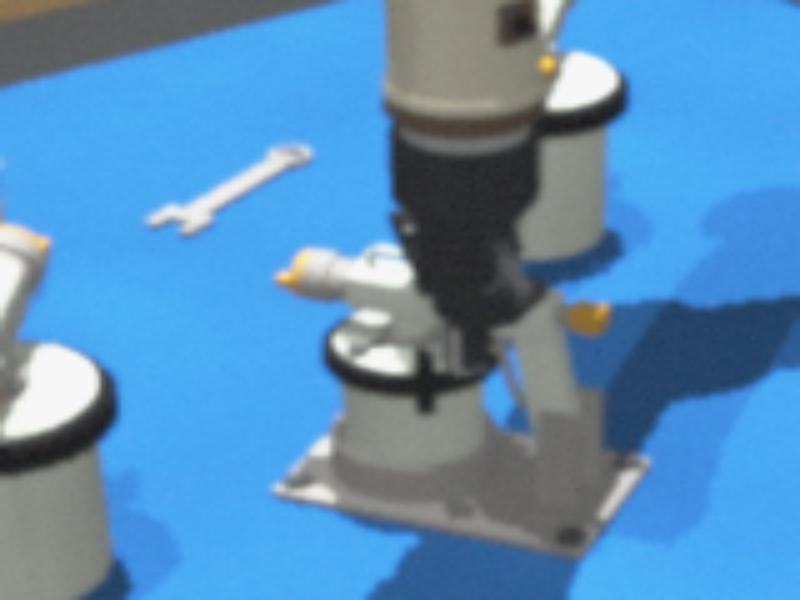

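```bash
python3 - <<'E'
from h import *
c=cap('wrist');P=cloud(c);s=ctrl.read_state();T=(P-s['tool_pos'])@s['tcp_rot']
for u,v in [(321,300),(308,320),(305,300),(345,300),(290,330),(260,345),(230,345),(200,355),(150,380),(410,345),(440,360),(500,385),(90,465)]: print(u,v,T[v,u].round(1),c['range_z'][v,u].round())
E
```

```text
321 300 [  1.1 -10.5   1.1] 138.0
308 320 [ -3.1 -10.9 -13.9] 124.0
305 300 [ -4.6 -10.8   0.4] 137.0
345 300 [10.3 -6.7  8.6] 146.0
290 330 [ -8.3 -11.7 -21.3] 116.0
260 345 [-26.6  26.3  29.5] 176.0
230 345 [-23.6 -14.1 -33.1] 104.0
200 355 [-31.4 -12.  -34.7] 103.0
150 380 [-40.6 -11.8 -44.7] 94.0
410 345 [ 25.7 -12.7 -30.9] 107.0
440 360 [ 32.4 -11.8 -36.5] 102.0
500 385 [ 43.8 -11.7 -46.4] 92.0
90 465 [-41.5 -11.8 -68.6] 71.0
```

```bash
python3 -m crank '[[1.5,5.4,-3,0.087],[0.8,10.8,-3,0.175],[-0.4,16,-3,0.262],[-2,21.2,-3,0.349],[-4.1,26.2,-3,0.436],[-6.6,31,-3,0.524],[-9.5,35.6,-3,0.611],[-12.8,39.9,-3,0.698]]' ; python3 -c "
from h import *
s=ctrl.read_state();d=s['tool_pos'][:2]-[540,-48.7];print(s['tool_pos'],np.hypot(*d),np.degrees(np.arctan2(d[1],d[0]))+62.5,np.degrees(np.arctan2(*s['tcp_rot'][:2,0][::-1])),s['ft_torque'],s['contact_force'])
cap('wrist','w4.png');c=cap('scene');cv2.imwrite('pics/s4.png',cv2.resize(cv2.cvtColor(c['pixels'],cv2.COLOR_RGB2BGR)[150:300,220:380],None,fx=5,fy=4))"
```

```text
time_s: 4.5
tool_pos: [588.4, -7.6, 145.4]
tcp_rot: [[0.774, 0.633, 0.001], [0.633, -0.774, 0.001], [0.002, 0.0, -1.0]]
contact_force: [-0.5, 2.2, 0.2]
grip_width: -0.0
[588.42902207  -7.64701462 145.36281925] 63.48793418961632 102.7877402347751 39.254825234256764 [ 0.32250224  0.08946842 -0.01347503] [-0.51008547  2.18460611  0.21155239]
```

View pics/s4.png

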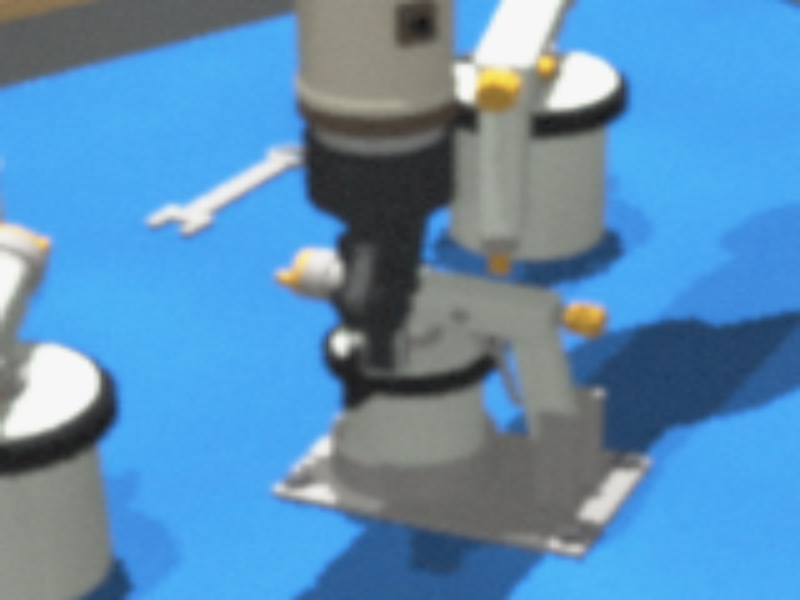

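```bash
python3 -m crank '[[-0.2,4.4,1,0.07],[-0.6,8.7,2,0.14],[-1.4,13,3,0.209],[-2.4,17.2,3,0.279],[-3.8,21.4,3,0.349],[-5.4,25.4,3,0.419],[-6.4,27.4,3,0.454],[-6.4,27.4,3,0.454]]' ; python3 -c "
from h import *
s=ctrl.read_state();d=s['tool_pos'][:2]-[540,-48.7];print(s['tool_pos'],np.hypot(*d),np.degrees(np.arctan2(d[1],d[0]))+62.5,np.degrees(np.arctan2(*s['tcp_rot'][:2,0][::-1])),s['ft_torque'],s['contact_force'])
cap('wrist','w5.png');c=cap('scene');cv2.imwrite('pics/s5.png',cv2.resize(cv2.cvtColor(c['pixels'],cv2.COLOR_RGB2BGR)[150:300,220:380],None,fx=5,fy=4))"
```

```text
time_s: 5.6
tool_pos: [600.7, -33.8, 141.8]
tcp_rot: [[0.973, 0.232, 0.001], [0.232, -0.973, 0.0], [0.001, 0.0, -1.0]]
contact_force: [-0.3, 0.7, 0.8]
grip_width: -0.003
[600.66303417 -33.78211919 141.82920911] 62.47036803850441 76.31568553657932 13.43434867928757 [ 0.29644162 -0.06402132  0.05109137] [-0.29718928  0.69586933  0.76471367]
```

View pics/s5.png

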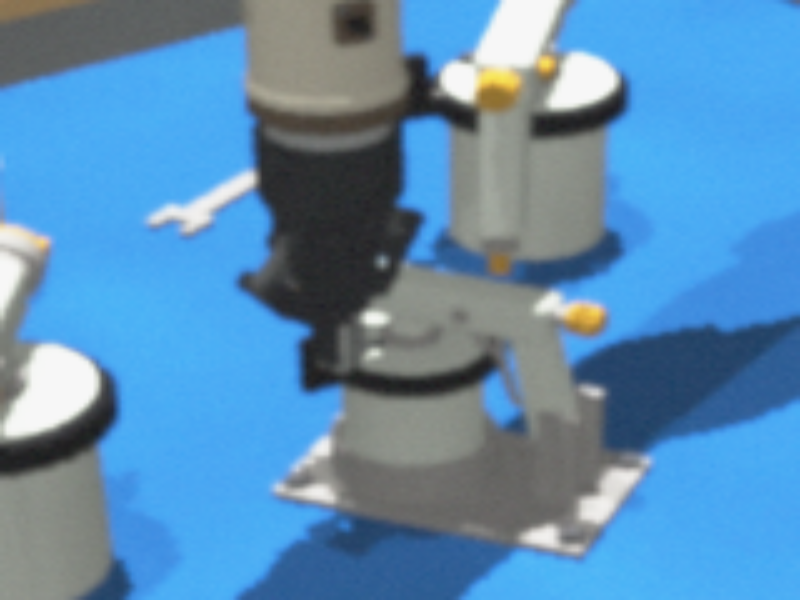

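View pics/w5.png

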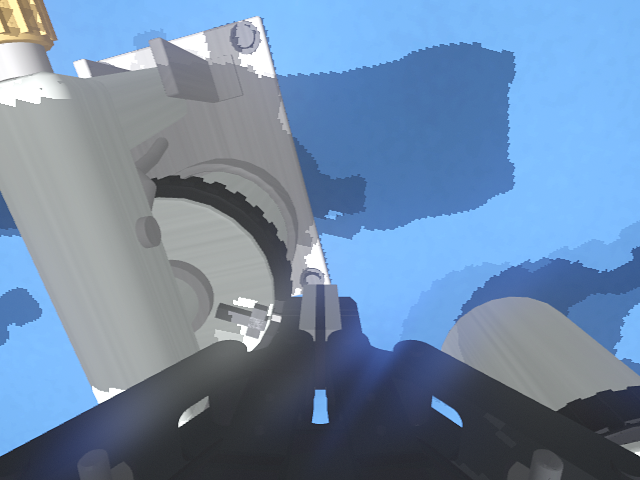

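```bash
python3 -m crank '[[0,0.7,0,0.01],[0,1.4,0,0.02],[-0.1,2.1,0,0.035],[-0.1,2.8,0,0.045],[-0.1,3.4,0,0.055],[-0.1,3.4,0,0.055],[-0.1,3.4,0,0.055],[-0.1,3.4,0,0.055]]' ; python3 -c "
from h import *
s=ctrl.read_state();d=s['tool_pos'][:2]-[540,-48.7];print(s['tool_pos'],np.hypot(*d),np.degrees(np.arctan2(d[1],d[0]))+62.5,s['ft_torque'],s['contact_force'])"
```

```text
time_s: 6.7
tool_pos: [601.0, -37.2, 141.4]
tcp_rot: [[0.984, 0.177, 0.0], [0.177, -0.984, 0.0], [0.0, -0.0, -1.0]]
contact_force: [0.5, 3.2, 3.5]
grip_width: -0.0
[601.00408012 -37.21192394 141.4376616 ] 62.07635365391398 73.16484286064014 [ 0.70404682 -0.0831924  -0.02805288] [0.53917127 3.1631447  3.46115017]
```

```bash
python3 -m crank '[[0,0.7,0,0.01],[0,1.4,0,0.02],[-0.1,2,0,0.03],[-0.1,2.5,0,0.04],[-0.1,3,0,0.048],[-0.1,3,0,0.048],[-0.1,3,0,0.048],[-0.1,3,0,0.048]]' ; python3 -c "
from h import *
s=ctrl.read_state();d=s['tool_pos'][:2]-[540,-48.7];print(s['tool_pos'],np.hypot(*d),np.degrees(np.arctan2(d[1],d[0]))+62.5,s['ft_torque'],s['contact_force'])
cap('wrist','w6.png')"
```

```text
time_s: 7.7
tool_pos: [601.3, -40.4, 141.3]
tcp_rot: [[0.992, 0.13, -0.0], [0.13, -0.992, -0.0], [-0.0, 0.0, -1.0]]
contact_force: [2.4, 2.7, 1.9]
grip_width: 0.0
[601.34188475 -40.42292109 141.27734315] 61.897793664069894 70.18470915841557 [ 0.60219283 -0.10516573 -0.01007483] [2.36323093 2.67453626 1.90773049]
```

View pics/w6.png

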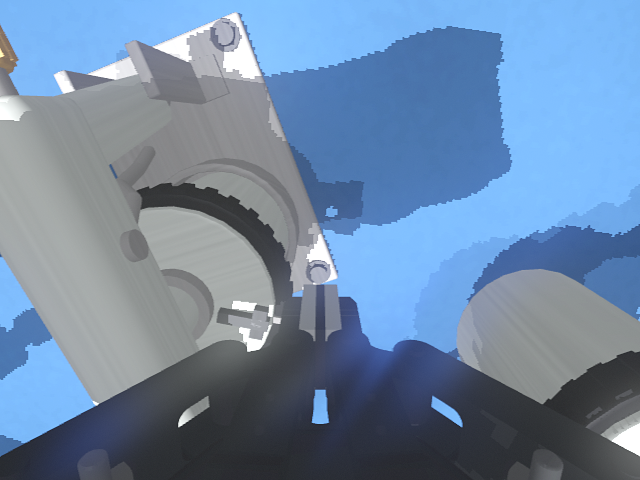

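```bash
python3 - <<'E'
from h import *
c=cap('top'); cv2.imwrite('pics/t6z.png',cv2.resize(cv2.cvtColor(c['pixels'],cv2.COLOR_RGB2BGR)[190:290,260:380],None,fx=6,fy=6,interpolation=cv2.INTER_CUBIC))
c=cap('wrist');P=cloud(c);z=P[...,2]
b=((z>160)&(z<169)); b[:, 330:]=0; b[330:]=0
b=cv2.morphologyEx(b.astype(np.uint8),cv2.MORPH_OPEN,np.ones((5,5)))
ys,xs=np.nonzero(b); W=P[b>0]; print(len(W),W.mean(0))
# right edge per row
E=np.array([P[v,np.nonzero(b[v])[0].max()][:2] for v in range(130,330,4) if b[v].any()])
v=cv2.fitLine(E.astype(np.float32),cv2.DIST_HUBER,0,.01,.01).ravel(); print(v,np.degrees(np.arctan2(v[1],v[0])))
n=np.array([-v[1],v[0]]); print('edge lateral from C',(np.array([540,-48.7])-v[2:])@n)
E
```

```text
19245 [525.27565946  -6.39757318 165.65143174]
[ 4.3002227e-01 -9.0281826e-01  5.3421588e+02 -5.4024825e+00] -64.53102
edge lateral from C -13.396888782137243
```

View pics/t6z.png

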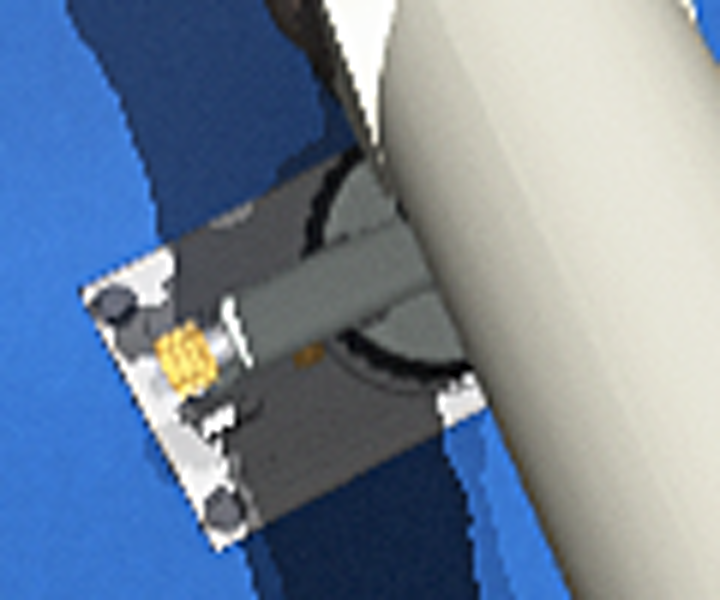

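```bash
python3 -m crank '[[0,0.7,0,0.01],[0,1.4,0,0.02],[-0.1,2,0,0.03],[-0.1,2.5,0,0.04],[-0.1,3,0,0.048],[-0.1,3,0,0.048],[-0.1,3,0,0.048],[-0.1,3,0,0.048]]' ; python3 -c "
from h import *
s=ctrl.read_state();d=s['tool_pos'][:2]-[540,-48.7];print(s['tool_pos'],np.hypot(*d),np.degrees(np.arctan2(d[1],d[0]))+62.5,s['ft_torque'],s['contact_force'])
c=cap('top'); cv2.imwrite('pics/t7z.png',cv2.resize(cv2.cvtColor(c['pixels'],cv2.COLOR_RGB2BGR)[190:290,260:380],None,fx=6,fy=6,interpolation=cv2.INTER_CUBIC))
"
```

```text
time_s: 8.85
tool_pos: [601.6, -43.4, 141.3]
tcp_rot: [[0.997, 0.082, -0.0], [0.082, -0.997, -0.0], [-0.0, 0.0, -1.0]]
contact_force: [0.2, 2.9, 1.9]
grip_width: 0.003
[601.62231043 -43.41380318 141.29426007] 61.84862989556959 67.40304705205327 [ 0.53113467 -0.11561061 -0.00693053] [0.18860736 2.90270332 1.88179504]
```

View pics/t7z.png

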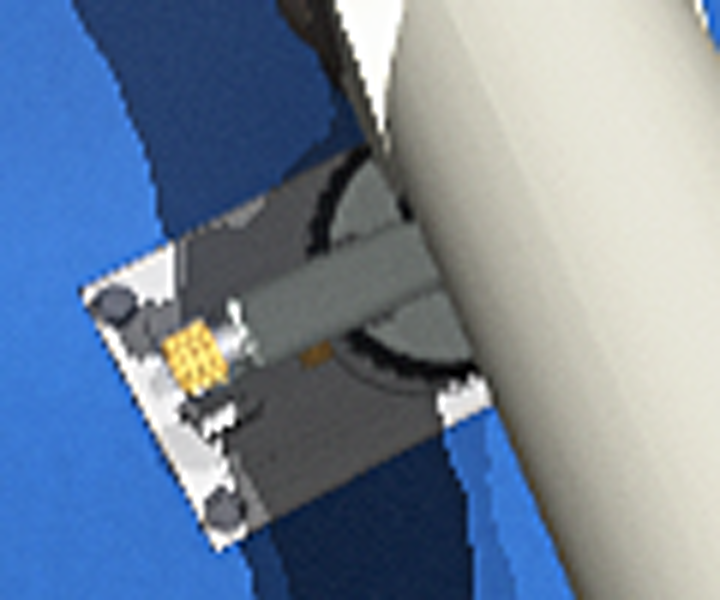

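```bash
python3 -m crank '[[0,-2,0,0],[0,-4,0,0],[0,-7,0,0],[1,-10,0,0],[2,-14,-10,0],[2,-14,-50,0],[2,-14,-90,0],[2,-14,-130,0]]' ; python3 -m crank '[[0,-30,-20,0],[0,-60,-40,0],[0,-90,-60,0],[0,-110,-70,0],[0,-110,-70,0],[0,-110,-70,0],[0,-110,-70,0],[0,-110,-70,0]]'; python3 -c "
from h import *
s=ctrl.read_state();print(s['contact_force'])
cap('wrist','w8.png')
c=cap('top'); cv2.imwrite('pics/t8z.png',cv2.resize(cv2.cvtColor(c['pixels'],cv2.COLOR_RGB2BGR)[190:290,260:380],None,fx=6,fy=6,interpolation=cv2.INTER_CUBIC))
c=cap('scene'); cv2.imwrite('pics/s8z.png',cv2.resize(cv2.cvtColor(c['pixels'],cv2.COLOR_RGB2BGR)[195:295,260:360],None,fx=6,fy=6,interpolation=cv2.INTER_CUBIC))
"
```

```text
time_s: 9.9
tool_pos: [602.5, -29.0, 273.4]
tcp_rot: [[0.997, 0.082, 0.001], [0.082, -0.997, -0.0], [0.001, 0.0, -1.0]]
contact_force: [1.4, 0.6, -0.5]
grip_width: -0.002
time_s: 10.9
tool_pos: [593.5, 79.2, 340.6]
tcp_rot: [[0.997, 0.08, -0.001], [0.08, -0.997, -0.0], [-0.001, 0.0, -1.0]]
contact_force: [-0.2, -0.4, -0.5]
grip_width: 0.004
[-0.15730307 -0.35148211 -0.45832087]
```

View pics/w8.png

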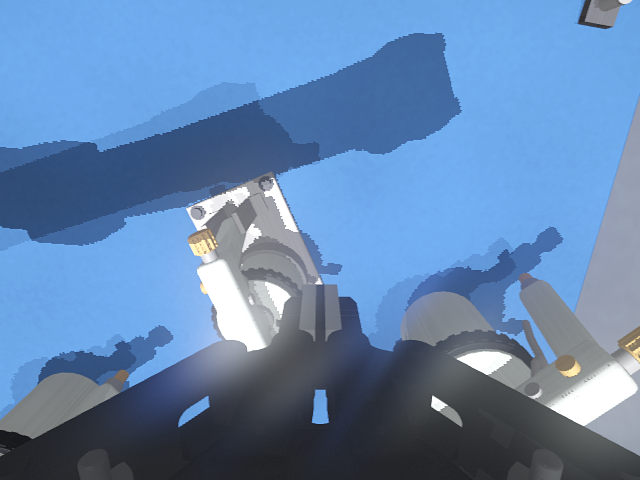

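View pics/t8z.png

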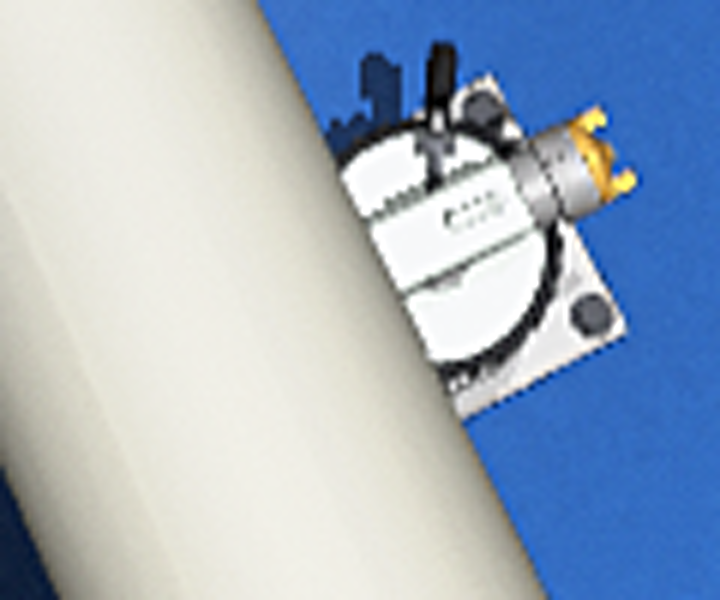

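View pics/s8z.png

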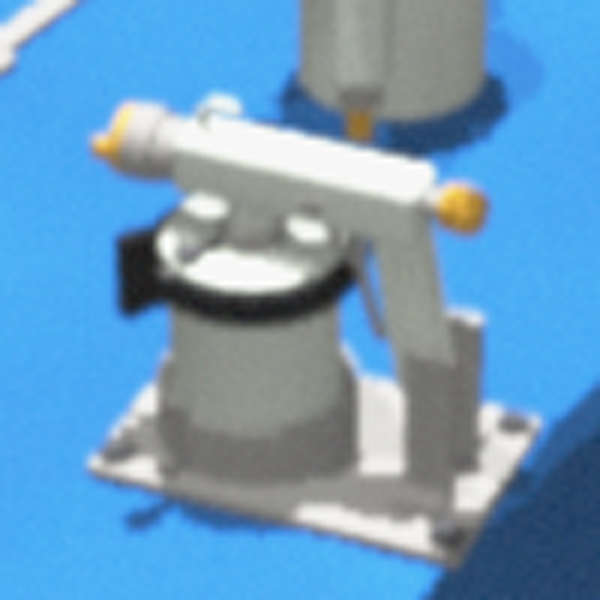

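```bash
python3 - <<'E'
from h import *
c=cap('top'); P=cloud(c); sl=(slice(190,290),slice(260,380)); Q=P[sl]; pix=c['pixels'][sl].astype(int); g=pix.mean(-1); sat=pix.max(-1)-pix.min(-1); z=Q[...,2]
print(Q[6:22,73:74].round(1).reshape(-1,3)[:,2], g[4:22,73].round())
m=(g<90)&(sat<50); m[:,:60]=0; m[:,82:]=0; m[19:]=0
ys,xs=np.nonzero(m); print('lug px rows',[(y,xs[ys==y].min(),xs[ys==y].max(),round(float(z[y,xs[ys==y]].mean()))) for y in sorted(set(ys))])
b=(z>158)&(z<172)&(g>140)&(sat<40); b[:,:75]=0; b[:,:]&=True
b=(z>158)&(z<172)&(g>140)&(sat<40)
ys,xs=np.nonzero(b); W=np.array([plane(c,x+260,y+190,165) for x,y in zip(xs,ys)])[:,:2]; print('body',cv2.minAreaRect(W.astype(np.float32)))
C=np.array([540,-48.7])
for n,u,v,zz in [('lug',440,65,140),('Tstem',433,165,117),('Tbar',433,142,117)]:
    p=plane(c,260+(u+.5)/6-.5,190+(v+.5)/6-.5,zz)[:2]-C; print(n,p,np.hypot(*p),np.degrees(np.arctan2(p[1],p[0])))
E
```

```text
[ -0.7   0.5 141.8 136.1 140.1 143.1 143.2 145.7 140.  139.  138.5 124.5
 108.7 116.9 115.4 110.9] [125. 126. 111.  46.  21.  31.  35.  39.  43.  48.  48.  30.   4.   0.
  84. 178. 210. 179.]
lug px rows [(np.int64(7), np.int64(72), np.int64(74), 3), (np.int64(8), np.int64(72), np.int64(75), 139), (np.int64(9), np.int64(72), np.int64(75), 139), (np.int64(10), np.int64(60), np.int64(75), 114), (np.int64(11), np.int64(60), np.int64(75), 118), (np.int64(12), np.int64(60), np.int64(75), 118), (np.int64(13), np.int64(71), np.int64(75), 139), (np.int64(14), np.int64(60), np.int64(75), 118), (np.int64(15), np.int64(60), np.int64(80), 102), (np.int64(16), np.int64(71), np.int64(81), 83), (np.int64(17), np.int64(71), np.int64(78), 84), (np.int64(18), np.int64(71), np.int64(74), 111)]
body ((548.6322021484375, -66.4881362915039), (26.83455467224121, 79.11470794677734), 24.541296005249023)
lug [64.60943873 -4.07375013] 64.73774025428973 -3.6078337853738955
Tstem [31.12274574 -1.81416945] 31.175575582263697 -3.336041272978607
Tbar [39.59965055 -1.93187205] 39.646745813347806 -2.792964753611959
```

```bash
python3 -m crank '[[-12,19,0,-0.07],[-23,38,0,-0.14],[-34,57,0,-0.21],[-45,76,0,-0.28],[-56,96,0,-0.35],[-67,116,0,-0.4],[-67,116,0,-0.4],[-67,116,0,-0.4]]' 1; python3 - <<'E'
from h import *
s=ctrl.read_state();print(s['tool_pos'],np.degrees(np.arctan2(*s['tcp_rot'][:2,0][::-1])))
c=cap('wrist','w9.png'); P=cloud(c); z=P[...,2]; print((z>160).sum())
E
```

```text
time_s: 12.1
tool_pos: [536.5, -39.9, 341.5]
tcp_rot: [[0.886, 0.463, 0.001], [0.463, -0.886, 0.0], [0.001, -0.0, -1.0]]
contact_force: [0.6, 0.4, 0.4]
grip_width: 1.003
[536.46784112 -39.87176848 341.53302561] 27.598261547390017
75407
```

View pics/w9.png

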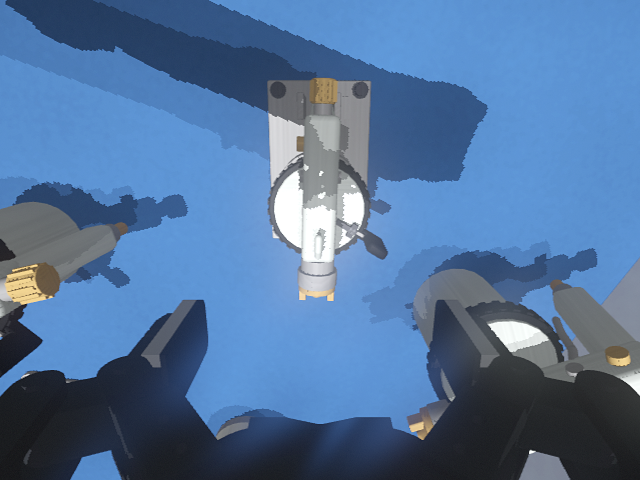

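The wrist view is now unobstructed. The lug at (375,245) lines up with the lock mark at (350,230), and the body is vertical in the image. I measure the grip target here.

```bash
python3 - <<'E'
from h import *
c=cap('wrist'); P=cloud(c); z=P[...,2]; g=c['pixels'].astype(int).mean(-1); s=ctrl.read_state()
S=np.zeros_like(z,bool); S[100:270,260:395]=1
def cast(m,zz):
    ys,xs=np.nonzero(m); return np.array([plane(c,x,y,zz) for x,y in zip(xs,ys)])[:,:2]
b=S&(z>161)&(z<169); b=cv2.morphologyEx(b.astype(np.uint8),cv2.MORPH_OPEN,np.ones((5,5)))>0
W=cast(b,165); r=cv2.minAreaRect(W.astype(np.float32)); print('body',r,np.median(z[b]))
m=S&(z>100)&(z<123); W=cast(m,113)
th=np.radians(r[2]-90); ex=np.array([np.cos(th),np.sin(th)]); ey=np.array([-ex[1],ex[0]])
o=np.array(r[0]); G=np.c_[(W-o)@ex,(W-o)@ey]
G=G[G[:,1]<0]  # right side: no lug
k=G[(abs(G[:,1])<47)]; print('right extent',G[:,1].min(),'x ext rows near y -20..-16',[ (G[(G[:,1]>y)&(G[:,1]<y+3),0].min().round(1),G[(G[:,1]>y)&(G[:,1]<y+3),0].max().round(1)) for y in (-40,-33,-26,-20)])
L=S&(z>134)&(z<146)&(g<110); Lp=cast(L,140); l=np.median(Lp,0); print('lug',l,len(Lp))
d=s['tcp_rot']; print(s['tool_pos'],np.degrees(np.arctan2(d[1,0],d[0,0])))
x0=np.mean([ (G[(G[:,1]>y)&(G[:,1]<y+3),0].min()+G[(G[:,1]>y)&(G[:,1]<y+3),0].max())/2 for y in (-33,-26,-20)])
C=o+x0*ex; print('C',C,'grip',C-8*ex); v=l-C; print('lug r/angle',np.hypot(*v),np.degrees(np.arctan2(v@ey,v@ex)))
cv2.imwrite('pics/w9z.png',cv2.resize(cv2.cvtColor(c['pixels'],cv2.COLOR_RGB2BGR)[180:280,300:400],None,fx=6,fy=6,interpolation=cv2.INTER_CUBIC))
E
```

```text
body ((530.618896484375, -27.450531005859375), (25.970422744750977, 123.42915344238281), 25.630247116088867) 163.99738224812205
right extent -48.036803857318986 x ext rows near y -20..-16 [(np.float64(-6.8), np.float64(52.9)), (np.float64(-16.1), np.float64(56.7)), (np.float64(-19.1), np.float64(62.6)), (np.float64(-23.8), np.float64(66.5))]
lug [600.92001762 -51.37024707] 226
[536.49984791 -39.34143406 341.47067271] 27.691699927161988
C [539.75702228 -46.49746011] grip [536.29652807 -39.28462573]
lug r/angle 61.35679303311468 59.81468360305119
```

View pics/w9z.png

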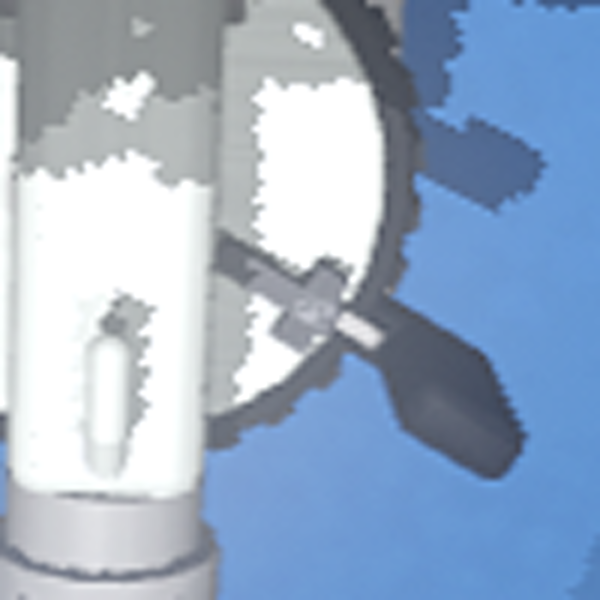

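```bash
python3 -m crank '[[0,1,25,0.035],[0,1,65,0.035],[0,1,105,0.035],[0,1,135,0.035],[0,1,160,0.035],[0,1,180,0.035],[0,1,193,0.035],[0,1,193,0.035]]'; python3 -c "
from h import *
cap('wrist','w10.png')
c=cap('scene'); cv2.imwrite('pics/s10z.png',cv2.resize(cv2.cvtColor(c['pixels'],cv2.COLOR_RGB2BGR)[150:300,220:380],None,fx=5,fy=4,interpolation=cv2.INTER_CUBIC))
"
```

```text
time_s: 13.2
tool_pos: [536.4, -41.2, 147.7]
tcp_rot: [[0.902, 0.433, -0.001], [0.433, -0.902, 0.0], [-0.001, -0.001, -1.0]]
contact_force: [0.3, -0.0, 0.5]
grip_width: 1.0
```

View pics/w10.png

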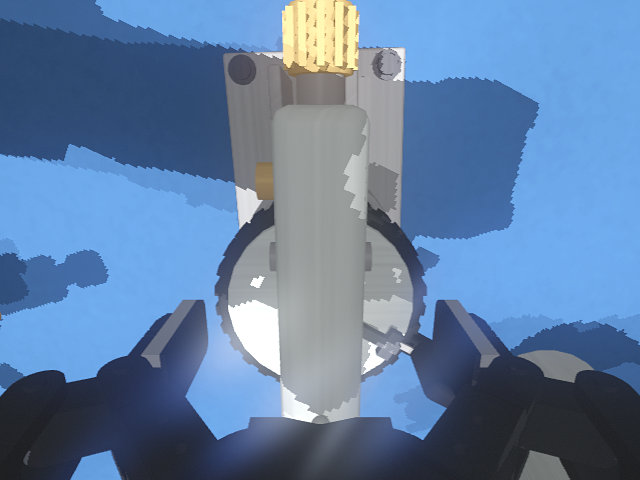

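View pics/s10z.png

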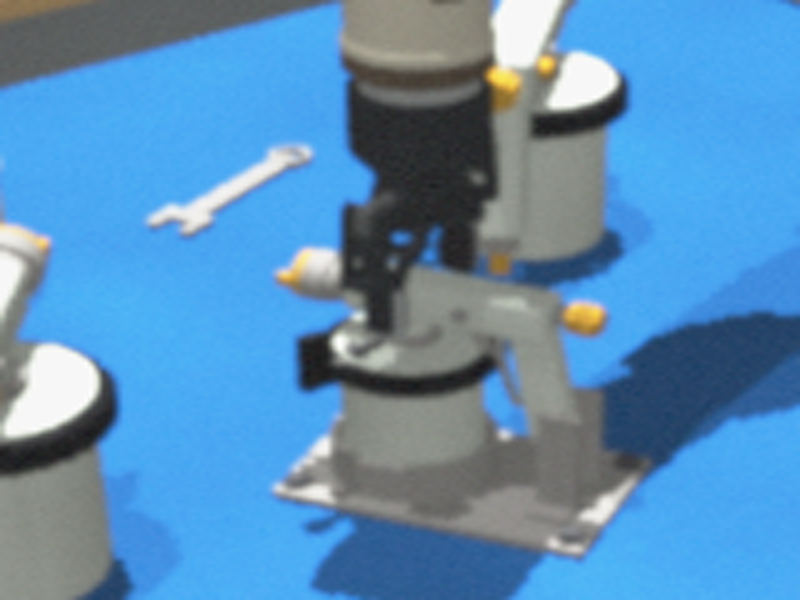

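The jaws straddle the body and are clear of the lug, so I close them.

```bash
python3 -m crank '[[0,0,0,0],[0,0,0,0],[0,0,0,0],[0,0,0,0],[0,0,0,0],[0,0,0,0],[0,0,0,0],[0,0,0,0]]' 0; python3 -c "
from h import *
cap('wrist','w11.png')
"
```

```text
time_s: 14.3
tool_pos: [536.9, -41.7, 148.8]
tcp_rot: [[0.902, 0.432, 0.0], [0.432, -0.902, -0.001], [0.0, 0.001, -1.0]]
contact_force: [-1.8, 0.4, 6.1]
grip_width: 0.316
```

View pics/w11.png

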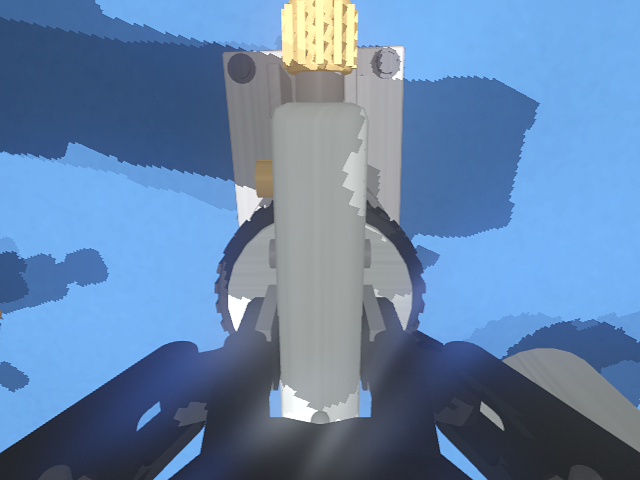

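```bash
python3 -m crank '[[0,0,-3,0],[0,0,-7,0],[0,0,-12,0],[0,0,-18,0],[0,0,-24,0],[0,0,-30,0],[0,0,-36,0],[0,0,-42,0]]'; python3 -m crank '[[0,0,-10,0],[0,0,-20,0],[0,0,-30,0],[0,0,-40,0],[0,0,-50,0],[0,0,-58,0],[0,0,-64,0],[0,0,-68,0]]';python3 -m crank '[[0,0,0,0],[0,0,0,0],[0,0,0,0],[0,0,0,0],[0,0,0,0],[0,0,0,0],[0,0,0,0],[0,0,0,0]]'; python3 -c "
from h import *
cap('wrist','w12.png')
c=cap('scene'); cv2.imwrite('pics/s12z.png',cv2.resize(cv2.cvtColor(c['pixels'],cv2.COLOR_RGB2BGR)[150:300,220:380],None,fx=5,fy=4,interpolation=cv2.INTER_CUBIC))
"
```

```text
time_s: 15.35
tool_pos: [536.7, -41.5, 190.7]
tcp_rot: [[0.902, 0.432, 0.0], [0.432, -0.902, -0.0], [0.0, 0.0, -1.0]]
contact_force: [0.2, 0.0, -5.9]
grip_width: 0.321
time_s: 16.35
tool_pos: [536.7, -41.5, 258.6]
tcp_rot: [[0.902, 0.432, 0.0], [0.432, -0.902, -0.0], [0.0, 0.0, -1.0]]
contact_force: [0.3, 0.2, -6.6]
grip_width: 0.32
time_s: 17.35
tool_pos: [536.7, -41.6, 258.3]
tcp_rot: [[0.902, 0.432, 0.0], [0.432, -0.902, -0.0], [0.0, 0.0, -1.0]]
contact_force: [0.3, 0.1, -5.6]
grip_width: 0.316
```

View pics/s12z.png

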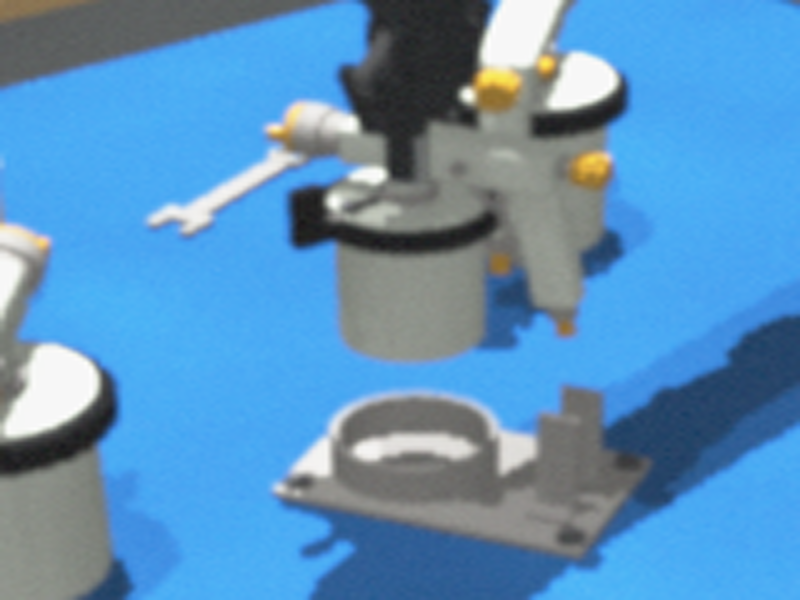

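View pics/w12.png

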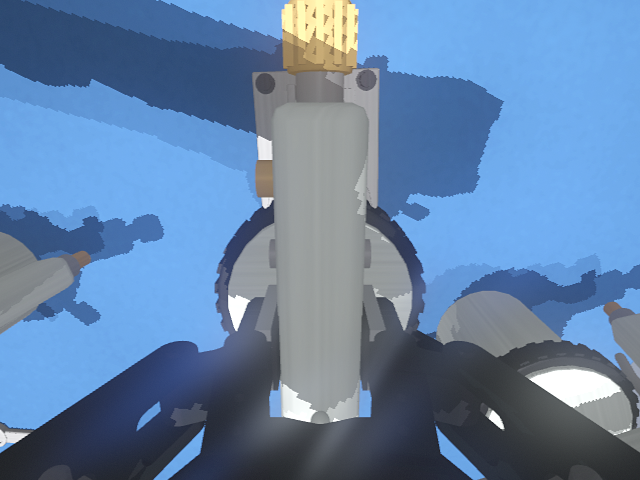

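The gun hangs level and clear of the stand, with the lug still at the mark. I hold, then check the height and tilt.

```bash
python3 -m crank '[[0,0,0,0],[0,0,0,0],[0,0,0,0],[0,0,0,0],[0,0,0,0],[0,0,0,0],[0,0,0,0],[0,0,0,0]]' >/dev/null; python3 -m crank '[[0,0,0,0],[0,0,0,0],[0,0,0,0],[0,0,0,0],[0,0,0,0],[0,0,0,0],[0,0,0,0],[0,0,0,0]]'>/dev/null; python3 -m crank '[[0,0,0,0],[0,0,0,0],[0,0,0,0],[0,0,0,0],[0,0,0,0],[0,0,0,0],[0,0,0,0],[0,0,0,0]]'
python3 - <<'E'
from h import *
c=cap('wrist'); P=cloud(c); b=np.zeros((480,640),bool); b[120:370,290:350]=1; Q=P[b]; Q=Q[abs(Q[:,2]-np.median(Q[:,2]))<8]
A=np.c_[Q[:,:2]-Q[:,:2].mean(0),np.ones(len(Q))]; k=np.linalg.lstsq(A,Q[:,2],rcond=None)[0]; print('body top z',k[2],'tilt',np.hypot(k[0],k[1]),'cup z',k[2]-157)
E
```

```text
time_s: 20.45
tool_pos: [536.7, -41.5, 258.3]
tcp_rot: [[0.902, 0.432, -0.0], [0.432, -0.902, -0.0], [-0.0, -0.0, -1.0]]
contact_force: [0.5, -0.1, -5.8]
grip_width: 0.321
body top z 273.7958286144212 tilt 0.0010413223664620108 cup z 116.79582861442123
```

```bash
python3 -c "
from h import *
print(ctrl.hand_in())"
```

```text
the job is handed in; nothing more can be done
None
```

The lock ring is turned to the lock mark, and the gun is lifted clear of the stand and still held in the gripper. I handed the job in at about 20 s; it reports no verdict.

- **Locking:** I pushed the lug clockwise with the shut fingertips. The final check put it at 59.8° from the nozzle (60° is locked), in line with the T mark. The push force never rose sharply at the stop. It levelled off at about 3 N while the gun shifted and leaned a few millimetres in the well's play, so I stopped pushing. That the ring reached its stop rests on the lug angle and its alignment with the mark.
- **Lifting:** I gripped the body across its flats and raised it about 110 mm straight up, then held it for more than 3 s. The cup's underside was about 117 mm above the bench (88 mm needed), the tilt about 0.001 rad, and the arm was steady with about 6 N of load on the wrist.
- **Bystanders:** none of my moves went near them, but I did not measure their positions again at the end.
- **Calibration:** two estimates of the gun's position along its length differed by about 4 mm, so I gripped between them. The gun came up level.

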